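# File the sample tin into the packed row

## Robot

A 7-joint arm with a two-finger parallel gripper is mounted at the origin on the work surface. World frame = base frame: x ahead of the robot, y to its left, z up, the work surface at z = 0. Lengths are in m, angles in degrees, forces in N, time in s.
With the tool pointing down it reaches from about 0.425 to 0.875 m from the base axis. Payload 4.7 kg.
Tool frame: the origin (TCP) lies at the very end of the fingers, on their centre line; the grasp point (between the pads) lies env.hold_point_z behind it (env.hold_point_z is the distance from the TCP to the grasp point, in m); z points along the fingers, y is the line along which they close (so a half turn about z gives the same grasp; the last joint's range is limited). The gripper opens to 87 mm and grips with 3 to 60 N. Pads are 19 mm wide; open, the fingers measure 117 mm over their backs; the gripper's body (75 mm by 190 mm) begins 51 mm behind the grasp point.
Start: joints at [69.162, 18.392, -4.016, 83.108, 1.295, 78.541, -3.26], TCP at [0.24, -0.604, 0.223] pointing down, gripper open.
Joint ranges: [-163.93, 163.93], [-17.29, 119.83], [-79.2, 71.16], [3.27, 140.29], [-89.18, 269.18], [5.43, 117.66], [-154.24, 154.24]. Speed limits (degrees/s): [147.25, 147.25, 180, 180, 180, 180, 180].

## Interface

Orientations are given as [roll, pitch, yaw] about the fixed x, y, z axes, in that order (R = Rz(yaw) Ry(pitch) Rx(roll)).
In Python, from cell import env gives the robot as it stands.
- The arm moves only by the shell command python3 -m jog 'ROWS' [FORCE]. ROWS is JSON, a list of rows, each an object with "dp": the shift along the tool's x, y, z in cm, a list of three; "twist": the turn about the tool's z in degrees; "fingers": the opening, from 0 (shut) to 1 (fully open). A call has 1 to 8 rows; each row is the pose to reach, as a shift and turn from the pose commanded when the call began, along the tool's axes at that moment; what a row does not reach only later rows make up. A row lasts 1/8 s, in which the tool goes at most 62.5 mm and 10.7 degrees, less where a joint would pass 70% of its speed; a pose out of reach is approached as far as the arm can. A call with a gripper value outside its range is refused whole. The fingers move at their own pace and stop on an object; FORCE is the grip in N (left out, the last holds). Time passes only in rows, so rows that repeat a pose let the fingers close. It gives the time, the measured TCP pose, the force, the opening and the grip force at its end, in the units of the state.
- env.get_obs(): the state, without advancing time (a new reading comes with each control period).
- env.read_camera(name): name is "scene" or "top"; returns a dict with "pixels" (420x560x3 uint8, blue, green, red), "depth" (420x560 float32, m along the optical axis (not along the pixel's ray), 0 where there is no reading), "fx", "fy", "cx", "cy" (pixels), "k1" (the pictures are not rectified: a ray, as slopes to the right and down, at radius r is drawn at 1 + k1 r^2 times it, then the intrinsics apply), "rvec" (rotation vector, rad) and "tvec" (3), from world to camera coordinates, as OpenCV has them. Camera axes: x right, y down, z forward; pixel columns grow to the right and rows downward; lengths in m; the calibration is good to about 2 mm. A picture is of the moment at which its call begins.
- env.sign_off(): hands the job in; it is judged then, once.
The state is a dict: "time_s": time; "qpos": joint angles; "joint_velocities": joint speeds; "effort": joint torques, N m; "tool_pos": TCP position; "tool_rot": TCP orientation; "force": force on the tool from outside, world axes, zero at the start; "wrist_torque": the same for the moment, N m; "grip_width": finger opening in m; "grasp_force": force on a finger pad.
Only numpy, scipy, OpenCV 4.12 (cv2) and the standard library are available. Lean on these libraries where they do the work, as an engineer would, in place of code of your own. Each camera call takes 0.05 s, during which the arm holds its last target. There are 200 camera calls.

## Task

Put the oval sample tin that stands alone on the bench away in the rack: push it, long way in, from the open front into the narrow gap between the two middle tins, so that it slides its neighbours apart without toppling them or jamming. Push it fully home until you feel the rubber stop at the back, press it there with about 12 newtons (never more than 16, neither there nor on the way in) for about a second, then let go and leave all five tins standing upright side by side. Leave everything else on the bench alone.

Things in the scene. Friction and masses are not known exactly. Their poses are not given: they have to be found in the camera images.
- loose_tin: the tin to put away, standing alone on the table left or right of the rack: sealed aluminium oval tin (all sizes in mm), 64 long (its x, ends half-rounds of radius 17, alike), 34 thick (its y), body 70 high; on the lid a black grip bar 44 long (x), 14 thick (y), 32 high (top at 102). 0.18 to 0.33 kg. Origin: centre of the underside, z up
- rack: fixed steel row rack (mm): floor plate 6 thick, on which the tins stand, side walls 56 high, 186 apart inside along its y, open at the front (-x), where the floor ends 68 from the origin. Origin: underside, middle of the row; x points from the open front to the back panel, y along the row; yaw within 0.25 rad
- back_panel: rack's back panel (mm), 56 high, rack's origin and axes, inner face at x = 50. From its middle (y = 0, 42 up) a stop with a rubber pad 14 wide, 20 high sticks out to the front, hand-set, unmeasured: pad face anywhere from x = 22 to 38, so it must be felt; the tin meets it with its origin at x = -10 to 6. Pad gives 0.08 mm per N. Friction in the row can take 1 to 4 N of a push
- tin_a: tin standing loose in the rack, outermost on the -y side; same sizes, origin and axes as loose_tin, long side along the rack's x. The gap between the two middle tins is about 17 to 22, so the tins must be slid apart; the row has room for five and 16 to spare
- tin_b: tin standing loose in the rack, on the -y side of the gap; same sizes, origin and axes as loose_tin, long side along the rack's x. The gap between the two middle tins is about 17 to 22, so the tins must be slid apart; the row has room for five and 16 to spare
- tin_c: tin standing loose in the rack, on the +y side of the gap; same sizes, origin and axes as loose_tin, long side along the rack's x. The gap between the two middle tins is about 17 to 22, so the tins must be slid apart; the row has room for five and 16 to spare
- tin_d: tin standing loose in the rack, outermost on the +y side; same sizes, origin and axes as loose_tin, long side along the rack's x. The gap between the two middle tins is about 17 to 22, so the tins must be slid apart; the row has room for five and 16 to spare
- round_jar: bystander: round aluminium can, radius 34, 100 high, alone on the table on the other side of the rack from the loose tin; origin centre of underside
- bowl1: bystander: white bowl, radius 52, 60 high, on the table to the right of the rack; origin centre of underside
- spoon: bystander: steel spoon lying on the table left of the rack; origin under its middle
- dish: bystander: shallow empty white dish, 100 x 120, 16 high, left of the rack; origin centre of underside
There are look-alikes about, which are no part of the job. Leave any orange look-alike of the tin_a alone.

How it is judged:
By the outcome, as a careful person would: the job done as asked, in the order asked, and still so for the second after the job is handed in, with the robot touching nothing.
It also fails if it takes over 69 s, if anything falls off the work surface, if the arm or the gripper's body presses on something with over 40 N, if the wrist force passes 120 N, or if a joint passes its speed limit or range.

## Working session

There is one attempt and no reset: what is moved stays moved. The work goes in short steps, Python scripts to look and compute and a shell command to move; the robot and the scene stay as the last step left them, time stands still between calls to the robot, and variables do not carry over. Pictures are saved under pics/ and viewed, at most 10 in all, crops included, and the job is handed in when it is done.

```bash
ls; mkdir -p pics; cat > h.py <<'E'
import numpy as np, cv2
from cell import env
def cloud(name):
    c=env.read_camera(name); d=c['depth']; h,w=d.shape
    v,u=np.mgrid[:h,:w]
    K=np.array([[c['fx'],0,c['cx']],[0,c['fy'],c['cy']],[0,0,1]])
    n=cv2.undistortPoints(np.stack([u,v],-1).reshape(-1,1,2).astype(float),K,np.array([c['k1'],0,0,0.]))[:,0].reshape(h,w,2)
    P=np.dstack([n*d[...,None],d]); R=cv2.Rodrigues(np.array(c['rvec'],float))[0]
    W=(P-np.array(c['tvec']).ravel())@R
    W[d==0]=np.nan
    return c['pixels'],W
E
python3 - <<'E'
from h import *
for n in ('top','scene'):
    p,W=cloud(n); cv2.imwrite(f'pics/{n}0.png',p); np.save(n+'.npy',W)
o=env.get_obs(); print(o,env.hold_point_z)
E
```

```text
pics
{'time_s': 0.1, 'qpos': array([69.16004381, 18.43714083, -4.01592208, 83.16872523,  1.29445032,
       78.53960736, -3.25979484]), 'joint_velocities': array([ 0.00801301, -0.01316231, -0.08692946, -0.18273662,  0.06182115,
        0.04503445, -0.02408872]), 'effort': array([-1.38617170e-04, -4.92571485e+01, -4.05714791e-01, -3.13399708e+01,
       -6.42059580e-02,  3.94327752e-02,  5.42492148e-05]), 'tool_pos': array([ 0.23956392, -0.60370949,  0.22153741]), 'tool_rot': array([-1.79899729e+02,  4.73855836e-03,  2.16500392e+01]), 'force': array([-0.31110474, -0.32007256,  0.0458441 ]), 'wrist_torque': array([-0.00488983,  0.03089294, -0.06338661]), 'grasp_force': 0.0, 'grip_width': 0.08717857466237103} 0.0187
```

View pics/top0.png

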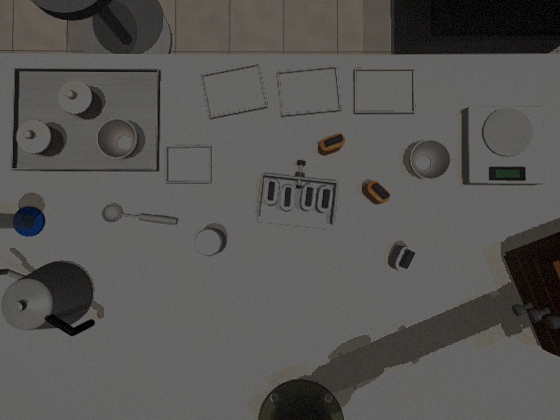

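View pics/scene0.png

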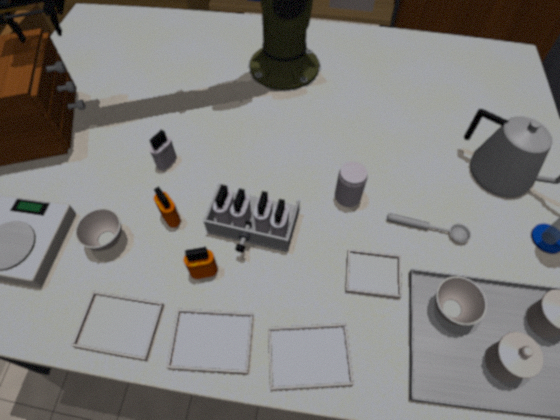

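The top view shows the rack at about (298,198), open towards the robot, with bars at (272,192), (287,198), (308,197) and (325,198). The grey loose tin is at (401,256), and the orange look-alikes are at (331,143) and (376,190). The scene view shows the same layout. Next I'll measure positions.

```bash
cat > m.py <<'E'
from h import *
def bars(W,box,zr):
    x0,x1,y0,y1=box
    m=(W[...,0]>x0)&(W[...,0]<x1)&(W[...,1]>y0)&(W[...,1]<y1)&(W[...,2]>zr[0])&(W[...,2]<zr[1])
    n,l,s,c=cv2.connectedComponentsWithStats(m.astype(np.uint8))
    for i in range(1,n):
        if s[i,4]<15: continue
        P=W[l==i]; r=cv2.minAreaRect((P[:,:2]*1000).astype(np.float32))
        b=cv2.boxPoints(r); e=[b[1]-b[0],b[2]-b[1]]; e=max(e,key=np.linalg.norm)
        print('px',c[i].round(),s[i,4],'ctr',np.round(r[0],1),'size',np.round(r[1],1),'long ang',round(np.degrees(np.arctan2(e[1],e[0]))%180,1),'z',np.nanmedian(P[:,2]).round(4))
E
python3 - <<'E'
from m import *
for n in('top','scene'):
    W=np.load(n+'.npy'); print(n)
    for px in ([(298,198),(401,256),(258,220),(336,226)] if n=='top' else [(163,150),(252,215)]): print(px,W[px[1],px[0]].round(3))
    print('bars'); bars(W,(.3,.8,-.5,.2),(.085,.12))
    print('bodies'); bars(W,(.3,.8,-.5,.2),(.062,.085))
    print('rack walls'); bars(W,(.4,.75,-.13,.14),(.045,.062))
E
```

```text
top
(298, 198) [0.584 0.007 0.006]
(401, 256) [ 0.436 -0.243  0.075]
(258, 220) [0.525 0.113 0.005]
(336, 226) [ 0.51  -0.093  0.003]
bars
px [334. 140.] 124 ctr [719.1 -75.8] size [14.1 44.9] long ang 108.7 z 0.102
px [271. 191.] 112 ctr [593.7  77. ] size [13.9 43. ] long ang 174.4 z 0.1088
px [381. 191.] 131 ctr [ 595.6 -189. ] size [42.6 14.7] long ang 45.9 z 0.1022
px [288. 197.] 108 ctr [579.   37.1] size [13.8 43.1] long ang 175.6 z 0.1084
px [309. 197.] 112 ctr [579.5 -14.8] size [14.1 42.5] long ang 173.2 z 0.1088
px [326. 199.] 123 ctr [575.4 -55.8] size [14.3 43.4] long ang 172.8 z 0.1083
px [221. 242.] 20 ctr [468.1 197.9] size [27.   3.4] long ang 0.2 z 0.0894
px [407. 259.] 142 ctr [ 429.8 -251.6] size [14.9 43.2] long ang 154.8 z 0.1018
bodies
px [331. 144.] 194 ctr [719.3 -75.8] size [34.4 63.7] long ang 111.3 z 0.0708
px [271. 192.] 207 ctr [594.4  76.9] size [34.1 62.7] long ang 174.4 z 0.0769
px [376. 192.] 196 ctr [ 594.9 -189.2] size [62.9 34.9] long ang 42.3 z 0.0711
px [287. 198.] 208 ctr [579.5  37.1] size [33.8 62.8] long ang 174.8 z 0.0771
px [308. 198.] 210
[... 1256 characters left out ...]
2. 207.] 489 ctr [578.8 -33.1] size [76.5 65.1] long ang 83.8 z 0.076
px [263. 211.] 245 ctr [581.6  39.8] size [34.8 63.3] long ang 176.7 z 0.0762
px [279. 219.] 257 ctr [597.2  79.6] size [34.6 62.3] long ang 175.5 z 0.0763
px [199. 260.] 288 ctr [722.9 -71. ] size [31.9 61.2] long ang 115.4 z 0.0706
rack walls
px [247. 225.] 869 ctr [602.6  10.8] size [199.6 153.1] long ang 83.6 z 0.0543
px [224. 214.] 72 ctr [586.3 -43.4] size [22.  56.9] long ang 143.1 z 0.0539
px [263. 221.] 69 ctr [595.9  47.5] size [23.  46.9] long ang 132.0 z 0.0532
px [279. 230.] 60 ctr [613.2  86.9] size [19.  43.8] long ang 131.3 z 0.0535
px [202. 267.] 103 ctr [730.8 -67.5] size [15. 62.] long ang 115.0 z 0.0539
```

```bash
python3 - <<'E'
from m import *
W=np.load('top.npy')
for px in [(530,260),(530,300),(530,340),(510,300),(550,300),(545,320),(480,300),(400,330),(350,370)]: print(px,W[px[1],px[0]].round(3))
S=np.load('scene.npy')
for px in [(30,50),(30,80),(30,130),(65,100),(80,105),(60,65)]: print(px,S[px[1],px[0]].round(3))
c,s=np.cos(np.radians(-6)),np.sin(np.radians(-6)); 
for n,A in(('top',W),('scene',S)):
    P=A.reshape(-1,3)*1000; P=P[np.isfinite(P[:,0])]
    xr=c*P[:,0]+s*P[:,1]; yr=-s*P[:,0]+c*P[:,1]-72.5
    m=(abs(yr)<120)&(abs(xr-580)<130)&(P[:,2]>15)&(P[:,2]<62)
    w=m&(xr<590)&(abs(yr)>85); print(n,'walls y',[np.percentile(yr[w&(np.sign(yr)==k)],[2,50,98]).round(1) for k in(-1,1)],'x front',np.percentile(xr[w],2))
    b=m&(abs(yr)<80)&(abs(yr)>20)&(P[:,2]>52)&(xr>612)&(P[:,2]<59); print('panel x',np.percentile(xr[b],[2,10,50,98]).round(1))
    t=m&(abs(yr)<8)&(P[:,2]>25); print('stop x',np.percentile(xr[t],[0,2,10,50,90]).round(1))
    f=(abs(yr)<90)&(xr>460)&(xr<600)&(P[:,2]>4)&(P[:,2]<8.5); print('floor front',np.percentile(xr[f],[2,5]))
E
```

```text
(530, 260) [ 0.432 -0.522  0.13 ]
(530, 300) [ 0.329 -0.561  0.06 ]
(530, 340) [ 0.216 -0.595 -0.001]
(510, 300) [ 0.318 -0.545  0.002]
(550, 300) [ 0.343 -0.559  0.14 ]
(545, 320) [ 0.304 -0.528  0.169]
(480, 300) [ 0.318 -0.468  0.002]
(400, 330) [ 0.239 -0.259  0.001]
(350, 370) [ 0.135 -0.128  0.001]
(30, 50) [ 0.296 -0.604  0.222]
(30, 80) [ 0.398 -0.551  0.216]
(30, 130) [ 0.46  -0.579  0.106]
(65, 100) [ 0.313 -0.567  0.072]
(80, 105) [ 0.314 -0.526  0.059]
(60, 65) [ 0.31  -0.526  0.192]
top walls y [array([-99.5, -94.6, -93.6]), array([91.7, 93.8, 97.6])] x front 522.2957443692437
panel x [624.  624.5 627.3 705. ]
stop x [601.5 601.8 606.2 636.6 667.6]
floor front [471.83136019 490.02635656]
scene walls y [array([-97.5, -93.4, -91.3]), array([ 85.8,  98.7, 100.9])] x front 523.5758279527978
panel x [613.2 624.2 628.4 631.3]
stop x [560.7 564.8 578.7 634.1 672.9]
floor front [506.26431584 507.30719028]
```

```bash
python3 -m jog '[{"dp":[0,0,-6]},{"dp":[0,0,-9]},{"dp":[3,-5,-9]},{"dp":[6,-10,-9]},{"dp":[10,-15,-9]},{"dp":[14,-20,-9]},{"dp":[18,-22.5,-9]},{"dp":[22,-24,-7]}]'
```

```text
validation failed for argument at $[0]...
```

```bash
python3 -m jog '[{"dp":[4,-1,4]},{"dp":[8.6,-1.9,8],"twist":-11},{"dp":[8.6,-1.9,14],"twist":-22},{"dp":[8.6,-1.9,14],"twist":-33},{"dp":[8.6,-1.9,14],"twist":-43},{"dp":[8.6,-1.9,14],"twist":-43},{"dp":[8.6,-1.9,14],"twist":-43}]'; python3 - <<'E'
from m import *
p,W=cloud('top'); cv2.imwrite('pics/t1.png',cv2.resize(p[180:320,330:490],None,fx=4,fy=4)); bars(W,(.4,.47,-.3,-.2),(.09,.108))
p,W=cloud('scene'); cv2.imwrite('pics/s1.png',cv2.resize(p[90:220,90:250],None,fx=4,fy=4)); bars(W,(.4,.47,-.3,-.2),(.09,.108))
E
```

```text
px [408. 259.] 130 ctr [ 429.5 -251.8] size [14.5 42.8] long ang 152.4 z 0.1023
px [157. 137.] 127 ctr [ 432.6 -250. ] size [16.  42.9] long ang 156.0 z 0.1002validation failed for argument at $[0]...
```

The rows probably need all three keys.

```bash
python3 -m jog '[{"dp":[0,0,-6],"twist":0,"fingers":1},{"dp":[0,0,-9],"twist":0,"fingers":1},{"dp":[3,-5,-9],"twist":0,"fingers":1},{"dp":[6,-10,-9],"twist":0,"fingers":1},{"dp":[10,-15,-9],"twist":0,"fingers":1},{"dp":[14,-20,-9],"twist":0,"fingers":1},{"dp":[18,-22.5,-9],"twist":0,"fingers":1},{"dp":[22,-24,-7],"twist":0,"fingers":1}]'
```

```text
time_s: 1.2
tool_pos: [0.3572, -0.2985, 0.2942]
tool_rot: [179.7, -0.1, 21.7]
force: [0.1, -1.2, -0.3]
grip_width: 0.087
grasp_force: 0.0
```

```bash
python3 -m jog '[{"dp":[4,-1,4],"twist":-10,"fingers":1},{"dp":[8.6,-1.8,8],"twist":-20,"fingers":1},{"dp":[8.6,-1.8,13],"twist":-30,"fingers":1},{"dp":[8.6,-1.8,14],"twist":-40,"fingers":1},{"dp":[8.6,-1.8,14],"twist":-43,"fingers":1},{"dp":[8.6,-1.8,14],"twist":-43,"fingers":1},{"dp":[8.6,-1.8,14],"twist":-43,"fingers":1}]'; python3 - <<'E'
from m import *
p,W=cloud('top'); a=cv2.resize(p[190:310,330:480],(750,600))
q,S=cloud('scene'); b=cv2.resize(q[70:190,80:230],(750,600))
cv2.imwrite('pics/g1.png',cv2.resize(np.hstack([a,b]),(800,320))); bars(W,(.4,.47,-.3,-.2),(.09,.108));bars(S,(.4,.47,-.3,-.2),(.09,.108))
E
```

```text
time_s: 2.08
tool_pos: [0.4291, -0.2516, 0.1528]
tool_rot: [180.0, 0.0, 64.6]
force: [0.5, -0.1, -0.7]
grip_width: 0.0871
grasp_force: 0.0
px [408. 259.] 132 ctr [ 429.6 -251.8] size [14.9 42.9] long ang 153.1 z 0.1024
px [157. 137.] 129 ctr [ 431.6 -250.3] size [16.6 44.4] long ang 155.3 z 0.1005
```

View pics/g1.png

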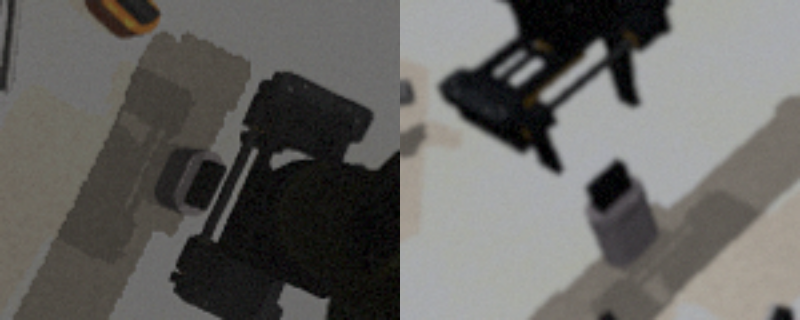

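The left half (top view) shows the open gripper beside the tin, displaced outward by perspective, with its finger line parallel to the bar at about (205,185). The right half (scene view) shows both fingers straddling above the bar at about (608,185). I'll descend and grip the bar end to end.

```bash
python3 -m jog '[{"dp":[0.1,0.1,3],"twist":0,"fingers":1},{"dp":[0.1,0.1,5.5],"twist":0,"fingers":1},{"dp":[0.1,0.1,7.2],"twist":0,"fingers":1},{"dp":[0.1,0.1,7.4],"twist":0,"fingers":1},{"dp":[0.1,0.1,7.4],"twist":0,"fingers":1}]'
python3 -m jog '[{"dp":[0,0,0],"twist":0,"fingers":0.6},{"dp":[0,0,0],"twist":0,"fingers":0.5},{"dp":[0,0,0],"twist":0,"fingers":0.4},{"dp":[0,0,0],"twist":0,"fingers":0.2},{"dp":[0,0,0],"twist":0,"fingers":0},{"dp":[0,0,0],"twist":0,"fingers":0},{"dp":[0,0,0],"twist":0,"fingers":0},{"dp":[0,0,0],"twist":0,"fingers":0}]' 45
```

```text
time_s: 2.8
tool_pos: [0.4308, -0.2513, 0.0792]
tool_rot: [179.9, 0.0, 64.6]
force: [0.4, -0.7, 0.1]
grip_width: 0.0873
grasp_force: 0.0
time_s: 3.8
tool_pos: [0.4305, -0.2511, 0.0786]
tool_rot: [180.0, 0.0, 64.7]
force: [1.0, 0.5, -1.0]
grip_width: 0.0437
grasp_force: 45.0
```

```bash
python3 -m jog '[{"dp":[0,0,-3],"twist":0,"fingers":0},{"dp":[3,-1,-5],"twist":-2,"fingers":0},{"dp":[8,-2.6,-5],"twist":-7,"fingers":0},{"dp":[13.5,-4.4,-5],"twist":-13,"fingers":0},{"dp":[19,-6.2,-5],"twist":-18,"fingers":0},{"dp":[24,-7.8,-5],"twist":-19.3,"fingers":0},{"dp":[26.4,-8.5,-5],"twist":-19.3,"fingers":0},{"dp":[26.4,-8.5,-5],"twist":-19.3,"fingers":0}]'
python3 -m jog '[{"dp":[0,0,1.5],"twist":0,"fingers":0},{"dp":[0,0,2.5],"twist":0,"fingers":0},{"dp":[0,0,3],"twist":0,"fingers":0},{"dp":[0,0,3],"twist":0,"fingers":0}]'
python3 - <<'E'
from m import *
p,W=cloud('top'); a=cv2.resize(p[150:300,220:370],(600,600))
q,S=cloud('scene'); b=cv2.resize(q[100:250,160:310],(600,600))
cv2.imwrite('pics/g2.png',cv2.resize(np.hstack([a,b]),(800,400)))
for A in(W,S): bars(A,(.42,.53,-.02,.07),(.06,.11)); print()
for A in(W,S): bars(A,(.54,.64,-.12,.12),(.09,.112))
print(env.get_obs()['force'],env.get_obs()['tool_pos'])
E
```

```text
time_s: 4.8
tool_pos: [0.466, 0.0264, 0.1282]
tool_rot: [-179.9, -0.0, 84.2]
force: [0.6, -0.7, -2.4]
grip_width: 0.0434
grasp_force: 45.0
time_s: 5.3
tool_pos: [0.4661, 0.0235, 0.0979]
tool_rot: [-179.9, -0.0, 83.9]
force: [-0.3, -0.4, -1.6]
grip_width: 0.0435
grasp_force: 45.0

px [265. 173.] 142 ctr [479.8  32.9] size [23.9 52.2] long ang 134.9 z 0.0757

px [271. 191.] 105 ctr [593.9  77.1] size [13.9 43.2] long ang 174.1 z 0.1088
px [288. 194.] 73 ctr [584.9  36.7] size [13.7 30.9] long ang 174.9 z 0.1091
px [309. 196.] 93 ctr [582.3 -15.2] size [13.9 37. ] long ang 174.3 z 0.1084
px [326. 198.] 114 ctr [575.2 -55.7] size [14.2 42.7] long ang 172.2 z 0.1084
px [221. 194.] 167 ctr [577.2 -52.8] size [14.5 44.6] long ang 172.9 z 0.1071
px [238. 198.] 164 ctr [581.1 -12.6] size [15.4 45.2] long ang 173.3 z 0.1072
px [262. 201.] 160 ctr [580.9  39.8] size [14.2 46. ] long ang 175.5 z 0.1077
px [279. 209.] 158 ctr [595.7  80. ] size [14.4 44.4] long ang 174.9 z 0.1078
[ 0.173726    0.19685239 -2.34863589] [0.46676417 0.02373197 0.09865183]
```

View pics/g2.png

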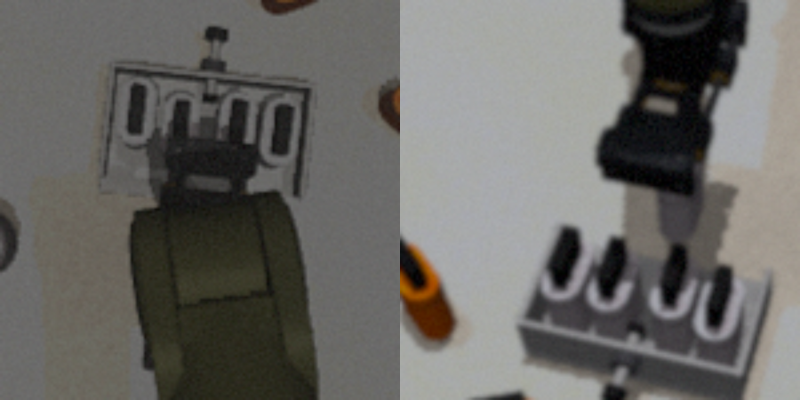

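The top view shows the hand in front of the gap, with the rack bars unmoved at (137,108), (180,118), (239,118) and (283,130). The scene view shows the held tin at (690,195) facing the gap. Before going in I'll check the tin's lateral position and angle.

```bash
python3 - <<'E'
from m import *
from scipy.optimize import least_squares
c,s=np.cos(np.radians(-6)),np.sin(np.radians(-6)); S=cloud('scene')[1].reshape(-1,3)*1000
xr=c*S[:,0]+s*S[:,1]; yr=-s*S[:,0]+c*S[:,1]
m=(abs(yr-75)<30)&(xr>445)&(xr<500)&(S[:,2]>27)&(S[:,2]<84)
P=np.c_[xr,yr][m]; print(m.sum(),P.min(0),P.max(0))
def f(q):
    a=np.radians(q[2]); d=P-q[:2]; u=d@[np.cos(a),np.sin(a)]; v=d@[-np.sin(a),np.cos(a)]
    return np.hypot(np.maximum(abs(u)-15,0),v)-17
r=least_squares(f,[461,73,0],loss='soft_l1'); print(r.x,np.abs(r.fun).mean())
o=env.get_obs()['tool_pos']*1000; print('tcp',c*o[0]+s*o[1],-s*o[0]+c*o[1])
for lo,hi in((100,112),):
  for y0 in(-66,-25,26,68):
    k=(abs(yr-73-y0)<14)&(abs(xr-580)<40)&(S[:,2]>lo)&(S[:,2]<hi); print(y0,yr[k].mean(),xr[k].mean())
E
```

```text
246 [446.32639743  57.53816491] [495.83724718  90.80528033]
[461.50571922  73.16574322  -0.74519645] 0.5444547255222869
tcp 461.8199536309305 72.49497177841474
-66 8.258762942111938 581.0279377271614
-25 49.152046526756614 581.2642632544033
26 100.87617214433038 575.06717012003
68 142.227399273982 586.2374661780326
```

```bash
python3 -m jog '[{"dp":[0.1,0,0.6],"twist":0,"fingers":0},{"dp":[0.1,0,1.15],"twist":0,"fingers":0},{"dp":[0.1,0,1.15],"twist":0,"fingers":0},{"dp":[0.1,1,1.15],"twist":0,"fingers":0},{"dp":[0.1,2.5,1.15],"twist":0,"fingers":0},{"dp":[0.1,4,1.15],"twist":0,"fingers":0},{"dp":[0.1,5,1.15],"twist":0,"fingers":0},{"dp":[0.1,5,1.15],"twist":0,"fingers":0}]'
python3 -m jog '[{"dp":[0,0,0],"twist":0,"fingers":0},{"dp":[0,0,0],"twist":0,"fingers":0}]'
```

```text
time_s: 6.45
tool_pos: [0.5171, 0.0198, 0.0869]
tool_rot: [-180.0, -0.0, 83.9]
force: [0.0, -0.0, -2.5]
grip_width: 0.0434
grasp_force: 45.0
time_s: 6.7
tool_pos: [0.5159, 0.0196, 0.087]
tool_rot: [-180.0, 0.0, 84.0]
force: [-0.6, -0.4, -2.2]
grip_width: 0.0436
grasp_force: 45.0
```

```bash
python3 -m jog '[{"dp":[0,0.2,0],"twist":0,"fingers":0},{"dp":[0,0.4,0],"twist":0,"fingers":0},{"dp":[0,0.6,0],"twist":0,"fingers":0},{"dp":[0,0.8,0],"twist":0,"fingers":0},{"dp":[0,1.0,0],"twist":0,"fingers":0},{"dp":[0,1.2,0],"twist":0,"fingers":0},{"dp":[0,1.35,0],"twist":0,"fingers":0},{"dp":[0,1.5,0],"twist":0,"fingers":0}]'
python3 -m jog '[{"dp":[0,0.1,0],"twist":0,"fingers":0},{"dp":[0,0.2,0],"twist":0,"fingers":0},{"dp":[0,0.3,0],"twist":0,"fingers":0},{"dp":[0,0.4,0],"twist":0,"fingers":0}]'
python3 -m jog '[{"dp":[0,0.1,0],"twist":0,"fingers":0},{"dp":[0,0.2,0],"twist":0,"fingers":0},{"dp":[0,0.3,0],"twist":0,"fingers":0},{"dp":[0,0.4,0],"twist":0,"fingers":0}]'
```

```text
time_s: 7.7
tool_pos: [0.5312, 0.018, 0.0869]
tool_rot: [-180.0, 0.0, 83.9]
force: [-2.3, -0.3, -2.3]
grip_width: 0.0432
grasp_force: 44.9
time_s: 8.2
tool_pos: [0.5352, 0.0177, 0.0869]
tool_rot: [-180.0, 0.0, 84.0]
force: [-2.5, -0.4, -2.3]
grip_width: 0.0434
grasp_force: 44.9
time_s: 8.7
tool_pos: [0.5393, 0.0172, 0.087]
tool_rot: [-180.0, 0.0, 83.9]
force: [-3.6, -0.9, -2.4]
grip_width: 0.0435
grasp_force: 44.9
```

```bash
python3 -m jog '[{"dp":[0,0.15,0.05],"twist":0,"fingers":0},{"dp":[0,0.3,0.1],"twist":0,"fingers":0},{"dp":[0,0.45,0.15],"twist":0,"fingers":0},{"dp":[0,0.6,0.15],"twist":0,"fingers":0}]'
python3 -m jog '[{"dp":[0,0.1,0],"twist":0,"fingers":0},{"dp":[0,0.2,0],"twist":0,"fingers":0},{"dp":[0,0.3,0],"twist":0,"fingers":0},{"dp":[0,0.4,0],"twist":0,"fingers":0},{"dp":[0,0.5,0],"twist":0,"fingers":0},{"dp":[0,0.6,0],"twist":0,"fingers":0}]'
python3 -m jog '[{"dp":[0,0.1,0],"twist":0,"fingers":0},{"dp":[0,0.2,0],"twist":0,"fingers":0},{"dp":[0,0.3,0],"twist":0,"fingers":0},{"dp":[0,0.4,0],"twist":0,"fingers":0},{"dp":[0,0.5,0],"twist":0,"fingers":0},{"dp":[0,0.6,0],"twist":0,"fingers":0}]'
```

```text
time_s: 9.2
tool_pos: [0.5454, 0.0166, 0.0854]
tool_rot: [180.0, 0.0, 84.0]
force: [-3.0, 1.0, -2.2]
grip_width: 0.0436
grasp_force: 44.9
time_s: 9.95
tool_pos: [0.5512, 0.0159, 0.0855]
tool_rot: [-180.0, 0.0, 83.9]
force: [-3.4, -0.6, -2.6]
grip_width: 0.0435
grasp_force: 44.9
time_s: 10.7
tool_pos: [0.5568, 0.0154, 0.0854]
tool_rot: [-180.0, 0.0, 83.9]
force: [-4.1, 0.7, -2.5]
grip_width: 0.0437
grasp_force: 44.9
```

```bash
python3 -m jog '[{"dp":[0,0.1,0],"twist":0,"fingers":0},{"dp":[0,0.2,0],"twist":0,"fingers":0},{"dp":[0,0.3,0],"twist":0,"fingers":0},{"dp":[0,0.4,0],"twist":0,"fingers":0},{"dp":[0,0.5,0],"twist":0,"fingers":0},{"dp":[0,0.6,0],"twist":0,"fingers":0},{"dp":[0,0.7,0],"twist":0,"fingers":0},{"dp":[0,0.8,0],"twist":0,"fingers":0}]'
python3 -m jog '[{"dp":[0,0.06,0],"twist":0,"fingers":0},{"dp":[0,0.12,0],"twist":0,"fingers":0},{"dp":[0,0.18,0],"twist":0,"fingers":0},{"dp":[0,0.24,0],"twist":0,"fingers":0},{"dp":[0,0.3,0],"twist":0,"fingers":0}]'
python3 -m jog '[{"dp":[0,0.05,0],"twist":0,"fingers":0},{"dp":[0,0.1,0],"twist":0,"fingers":0}]'
python3 -m jog '[{"dp":[0,0.05,0],"twist":0,"fingers":0},{"dp":[0,0.1,0],"twist":0,"fingers":0}]'
```

```text
time_s: 11.7
tool_pos: [0.5651, 0.0149, 0.0855]
tool_rot: [-180.0, -0.0, 84.0]
force: [-4.2, 3.0, -2.2]
grip_width: 0.0435
grasp_force: 44.9
time_s: 12.32
tool_pos: [0.5685, 0.0144, 0.0857]
tool_rot: [180.0, -0.0, 84.0]
force: [-2.4, 2.7, -2.1]
grip_width: 0.0435
grasp_force: 44.9
time_s: 12.58
tool_pos: [0.5693, 0.0143, 0.0857]
tool_rot: [180.0, -0.0, 84.0]
force: [-3.2, 3.8, -0.3]
grip_width: 0.0436
grasp_force: 44.9
time_s: 12.82
tool_pos: [0.5702, 0.0142, 0.0856]
tool_rot: [180.0, -0.0, 84.0]
force: [-3.2, 2.6, -2.0]
grip_width: 0.0436
grasp_force: 44.9
```

```bash
J(){ :; }
python3 -m jog '[{"dp":[0,0.05,0],"twist":0,"fingers":0},{"dp":[0,0.1,0],"twist":0,"fingers":0}]' | grep -E 'pos|force: \['
python3 -m jog '[{"dp":[0,0.05,0],"twist":0,"fingers":0},{"dp":[0,0.1,0],"twist":0,"fingers":0}]' | grep -E 'pos|force: \['
python3 -m jog '[{"dp":[0,0.05,0],"twist":0,"fingers":0}]' | grep -E 'pos|force: \['
python3 -m jog '[{"dp":[0,0.05,0],"twist":0,"fingers":0}]' | grep -E 'pos|force: \['
```

```text
tool_pos: [0.5714, 0.0139, 0.0856]
force: [-2.8, 2.6, -2.5]
tool_pos: [0.5722, 0.0139, 0.0856]
force: [-2.9, 3.0, -2.4]
tool_pos: [0.5727, 0.0138, 0.0856]
force: [-2.1, 3.5, -2.5]
tool_pos: [0.5731, 0.0137, 0.0855]
force: [-2.9, 5.1, -2.6]
```

```bash
python3 -m jog '[{"dp":[0,0.04,0],"twist":0,"fingers":0},{"dp":[0,0.08,0],"twist":0,"fingers":0}]' | grep -E 'pos|force: \['
```

```text
tool_pos: [0.5739, 0.0136, 0.0855]
force: [-1.1, 3.9, -2.6]
```

```bash
python3 -m jog '[{"dp":[0,0.04,0],"twist":0,"fingers":0}]' | grep -E 'pos|force: \['
```

```text
tool_pos: [0.5745, 0.0135, 0.0856]
force: [-1.7, 3.3, -2.8]
```

```bash
python3 -m jog '[{"dp":[0,0.04,0],"twist":0,"fingers":0},{"dp":[0,0.08,0],"twist":0,"fingers":0}]' | grep -E 'pos|force: \['
```

```text
tool_pos: [0.5748, 0.0135, 0.0855]
force: [-3.8, 3.7, -1.3]
```

```bash
python3 -m jog '[{"dp":[0,0.03,0],"twist":0,"fingers":0}]' | grep -E 'pos|force: \['
```

```text
tool_pos: [0.5749, 0.0135, 0.0855]
force: [-3.9, 4.6, -0.2]
```

```bash
python3 -m jog '[{"dp":[0,0.03,0],"twist":0,"fingers":0},{"dp":[0,0.03,0],"twist":0,"fingers":0}]' | grep -E 'pos|force: \['
```

```text
tool_pos: [0.575, 0.0135, 0.0855]
force: [-4.0, 4.0, -1.0]
```

```bash
python3 -m jog '[{"dp":[0,0.05,0],"twist":0,"fingers":0},{"dp":[0,0.1,0],"twist":0,"fingers":0},{"dp":[0,0.1,0],"twist":0,"fingers":0}]' | grep -E 'pos|force: \['
```

```text
tool_pos: [0.5753, 0.0134, 0.0854]
force: [-5.5, 3.4, 1.7]
```

```bash
python3 -m jog '[{"dp":[0,0.1,0],"twist":0,"fingers":0},{"dp":[0,0.15,0],"twist":0,"fingers":0},{"dp":[0,0.15,0],"twist":0,"fingers":0}]' | grep -E 'pos|force: \['
```

```text
tool_pos: [0.5758, 0.0134, 0.0854]
force: [-8.6, 3.6, 2.9]
```

```bash
python3 -m jog '[{"dp":[0,0.08,0],"twist":0,"fingers":0},{"dp":[0,0.15,0],"twist":0,"fingers":0},{"dp":[0,0.15,0],"twist":0,"fingers":0}]' | grep -E 'time|pos|force: \['
```

```text
time_s: 15.7
tool_pos: [0.5762, 0.0134, 0.0852]
force: [-10.8, 4.8, 4.7]
```

```bash
python3 -m jog '[{"dp":[0,0.05,0],"twist":0,"fingers":0},{"dp":[0,0.09,0],"twist":0,"fingers":0},{"dp":[0,0.09,0],"twist":0,"fingers":0}]' | grep -E 'time|pos|force: \['
```

```text
time_s: 16.08
tool_pos: [0.5764, 0.0134, 0.0851]
force: [-12.8, 4.4, 5.8]
```

```bash
python3 -m jog '[{"dp":[0,0,0],"twist":0,"fingers":0},{"dp":[0,0,0],"twist":0,"fingers":0},{"dp":[0,0,0],"twist":0,"fingers":0},{"dp":[0,0,0],"twist":0,"fingers":0}]' | grep -E 'time|pos|rot|force: \['
python3 -m jog '[{"dp":[0,0,0],"twist":0,"fingers":0},{"dp":[0,0,0],"twist":0,"fingers":0},{"dp":[0,0,0],"twist":0,"fingers":0},{"dp":[0,0,0],"twist":0,"fingers":0},{"dp":[0,0,0],"twist":0,"fingers":0}]' | grep -E 'time|pos|rot|force: \['
```

```text
time_s: 16.58
tool_pos: [0.5764, 0.0134, 0.0851]
tool_rot: [-179.5, 0.1, 84.0]
force: [-13.0, 4.7, 5.4]
time_s: 17.2
tool_pos: [0.5764, 0.0134, 0.0852]
tool_rot: [-179.5, 0.1, 84.0]
force: [-12.9, 4.7, 5.8]
```

```bash
python3 -m jog '[{"dp":[0,-0.15,0],"twist":0,"fingers":0},{"dp":[0,-0.3,0],"twist":0,"fingers":0},{"dp":[0,-0.43,0],"twist":0,"fingers":0},{"dp":[0,-0.43,0],"twist":0,"fingers":0}]' | grep -E 'time|pos|rot|force: \['
```

```text
time_s: 17.7
tool_pos: [0.5752, 0.0134, 0.0852]
tool_rot: [-179.9, 0.0, 84.0]
force: [-4.8, 3.5, -1.7]
```

```bash
python3 -m jog '[{"dp":[0,0,0],"twist":0,"fingers":0.55},{"dp":[0,0,0],"twist":0,"fingers":0.65},{"dp":[0,0,0],"twist":0,"fingers":0.8},{"dp":[0,0,0],"twist":0,"fingers":0.8},{"dp":[0,0,0],"twist":0,"fingers":0.8},{"dp":[0,0,0],"twist":0,"fingers":0.8}]'
python3 -m jog '[{"dp":[0,0,-1],"twist":0,"fingers":0.8},{"dp":[0,0,-3],"twist":0,"fingers":0.8},{"dp":[0,0,-7],"twist":0,"fingers":0.8},{"dp":[0,0,-12],"twist":0,"fingers":0.8},{"dp":[0,-5,-14],"twist":0,"fingers":0.8},{"dp":[0,-10,-14],"twist":0,"fingers":0.8},{"dp":[0,-12,-14],"twist":0,"fingers":0.8},{"dp":[0,-12,-14],"twist":0,"fingers":0.8}]'
python3 - <<'E'
from m import *
p,W=cloud('top'); a=cv2.resize(p[130:280,220:370],(600,600))
q,S=cloud('scene'); b=cv2.resize(q[130:280,160:310],(600,600))
cv2.imwrite('pics/g3.png',cv2.resize(np.hstack([a,b]),(800,400)))
for A in(W,S): bars(A,(.54,.64,-.12,.12),(.09,.112)); print()
E
```

```text
time_s: 18.45
tool_pos: [0.5763, 0.0132, 0.0856]
tool_rot: [180.0, 0.0, 83.9]
force: [-0.2, 1.2, 0.5]
grip_width: 0.0696
grasp_force: 0.0
time_s: 19.45
tool_pos: [0.4566, 0.0262, 0.2273]
tool_rot: [179.8, 0.1, 84.0]
force: [0.0, -0.0, 0.2]
grip_width: 0.0697
grasp_force: 0.0
px [270. 190.] 107 ctr [595.5  78.3] size [43.4 12.2] long ang 0.0 z 0.1087
px [284. 190.] 103 ctr [593.6  44.5] size [42.2 12.1] long ang 0.2 z 0.109
px [313. 192.] 108 ctr [591.9 -24.4] size [13.9 42.4] long ang 172.9 z 0.1082
px [326. 199.] 107 ctr [575.7 -56.5] size [14.1 43.5] long ang 170.8 z 0.1083
px [298. 196.] 69 ctr [580.5  11.2] size [14.  29.6] long ang 174.6 z 0.1083

px [220. 195.] 167 ctr [577.9 -54.4] size [14.7 44.9] long ang 171.7 z 0.1075
px [251. 198.] 161 ctr [575.2  14.7] size [14.6 45.5] long ang 174.4 z 0.1076
px [233. 202.] 168 ctr [594.3 -22. ] size [15.1 45. ] long ang 173.1 z 0.1074
px [264. 207.] 156 ctr [596.3  47.7] size [14.3 44.4] long ang 177.2 z 0.1077
px [280. 210.] 152 ctr [597.8  81.5] size [13.8 46.8] long ang 177.0 z 0.1076
```

View pics/g3.png

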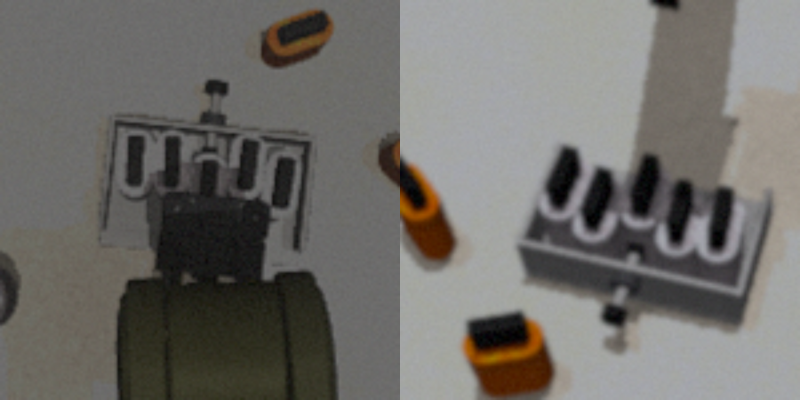

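All five bars read at the same height (about 0.1075 m), so the tins are standing upright side by side. The inserted tin's bar is at about (207,180) in the top half and (648,180) in the scene half, against the stop. The orange look-alikes haven't moved, and the arm is clear.

```bash
python3 -c "
from cell import env
print(env.sign_off())"
```

```text
the job is handed in; nothing more can be done
None
```

The loose tin is in the rack between the two middle tins, fully home against the rubber stop. It was pressed there at about 13 N at the wrist for just over a second, then released, and all five tins stand upright. The two middle tins were dragged about 15 mm further back on the way in. I handed the job in; the sign-off returned no verdict.

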